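# Tighten the loose jar lid and put the jar on display

### The arm

A 7-joint arm with a two-finger parallel gripper is mounted at the origin on the work surface. World frame = base frame: x ahead of the robot, y to its left, z up, the work surface at z = 0. Lengths are in mm, angles in rad, forces in N, time in s.
With the tool pointing down it reaches from about 425 to 925 mm from the base axis. Payload 6.8 kg.
Tool frame: the origin (TCP) lies at the very end of the fingers, on their centre line; the grasp point (between the pads) lies ctrl.grasp_offset behind it (ctrl.grasp_offset is the distance from the TCP to the grasp point, in mm); z points along the fingers, y is the line along which they close (so a half turn about z gives the same grasp; the last joint's range is limited). The gripper opens to 88 mm and grips with 3 to 60 N. Pads are 20 mm wide; open, the fingers measure 115 mm over their backs; the gripper's body (75 mm by 178 mm) begins 61 mm behind the grasp point.
Start: joints at [1.222, 0.477, 0.022, 1.555, -0.011, 1.109, -0.083], TCP at [160.982, -655.54, 222.664] pointing down, gripper open.
Joint ranges: [-2.96, 2.96], [-0.34, 2.1], [-1.41, 1.46], [0.24, 2.44], [-1.37, 4.51], [0.17, 1.92], [-2.96, 2.96]. Speed limits (rad/s): [2.39, 2.39, 3.14, 3.14, 3.14, 3.14, 3.14].

### API

Orientations are given as [roll, pitch, yaw] about the fixed x, y, z axes, in that order (R = Rz(yaw) Ry(pitch) Rx(roll)).
In Python, from plant import ctrl, planner, status, optics gives the robot as it stands. Calls block until the motion is done:
- ctrl.reach(position, orientation): joint-space move of the TCP to a pose.
- ctrl.move_l(position, attitude=None, max_speed=150): straight line of the TCP; attitude=None keeps the orientation; max_speed is the mean speed in mm/s.
- ctrl.move_joints(angles): joint-space move.
- ctrl.set_gripper(opening): finger opening in mm; the grip force is fixed at half the most; returns when the fingers have stopped.
- ctrl.hold(seconds).
- planner.inverse_kinematics(position, orientation): joint angles nearest the present ones, or None.
- status.sense(): the state.
- optics.read_camera(name): name is "scene" or "top" or "wrist"; returns a dict with "frame" (400x640x3 uint8, red, green, blue), "fx", "fy", "cx", "cy" (pixels), "rvec" (rotation vector, rad) and "tvec" (3), from world to camera coordinates, as OpenCV has them; the wrist camera has in their place "mount" (4x4, takes a point from camera to tool coordinates, whose origin is the TCP and whose axes are the flange's). Camera axes: x right, y down, z forward; pixel columns grow to the right and rows downward; lengths in mm; the calibration is good to about 2 mm. A picture is of the moment at which its call begins: read the wrist's pose just before it. There is no depth.
A pose or a line that the arm cannot do raises ctrl.MotionError and nothing moves.
- ctrl.close_job(): hands the job in; it is judged then, once.
The state is a dict: "time": time; "qpos": joint angles; "dq": joint speeds; "joint_torque": joint torques, N m; "tool_pos": TCP position; "eef_rot": TCP orientation; "contact_force": force on the tool from outside, world axes, zero at the start; "wrist_torque": the same for the moment, N m; "opening": finger opening in mm; "grasp_force": force on a finger pad.
Only numpy, scipy, OpenCV 4.12 (cv2) and the standard library are available. Lean on these libraries where they do the work, as an engineer would, in place of code of your own. Each camera call takes 0.05 s, during which the arm holds its last target. There are 200 camera calls.

### The job

Three square amber jars stand in the dark rack, and one of them has a loose lid: its grip bar is out of line with the bars of the other two. Turn that lid clockwise until it is fully tight, with the jar still in its nest, then carry the jar by its lid to the empty cork mat on the display stand. Set it down upright in the middle of the mat before letting go.

Things in the scene. Friction and masses are not known exactly. Their poses are not given: they have to be found in the camera images.
- loose_jar_mid (a point): Centre of the glass body (64 x 64 x 70 mm high, amber, about 300 g) of the jar with the loose lid; z up, yaw is the jar's. It stands in one of 3 square nests (70 mm wide, 18 mm deep, floor 7 mm above the table, 110 mm apart along y) of a fixed dark rack, 25 mm high, whose walls stop it turning. Two identical jars with tight lids stand in the other nests.
- loose_grip (a point): On the loose lid's grip bar, on the jar's axis, 69 mm above loose_jar_mid and 104 mm above the jar's foot; turns with the lid. The lid (50 g) is a black disc, 52 mm across, 10 mm thick, with an upright wooden bar 16 mm wide (this point's x), 46 mm long (its y), 34 mm high. This point is 24 mm above the disc, 10 mm below the bar's top. The jar can be lifted by it.
- loose_cap (a joint): Angle of the loose lid on its jar, rad. 0 = fully tight, at a hard stop, the bar along the jar's y, in line with the tight lids' bars. Positive = unscrewed, anticlockwise from above; starts between 0.6 and 1.2. Turn it clockwise to tighten, against a light friction of about 0.035 N m; it stays where it is left.
- mat_top (a point): Centre of the top face of the empty square cork mat, 90 x 90 x 3 mm, fixed on the display stand, a plank box 130 x 350 mm and 35 mm high (mat top 38 mm above the table). Its y runs along the stand. It is one of three places 110 mm apart; identical jars stand on the other two, their tops 149 mm above the table.
Mind the look-alikes: they are no part of the job. What is shaped like the part that bears loose_jar_mid but purple is not meant.

How it is judged (in metres and radians):
On the way, in this order (a step that is already met when the one before it is completed fails the run):
1. the loose lid is turned tight (within 0.17 rad of its stop) while its jar is still down in its nest (value of joint loose_cap below 0.17 rad and height (world z) of loose_jar_mid below 0.052 m), for 0.1 s.
2. the jar, still held, is brought down onto the mat (under 10 mm above it) before it is let go (horizontal distance between loose_jar_mid and mat_top below 0.025 m and z of loose_jar_mid in the frame of mat_top below 0.045 m and contact force between the fingers and anything else above 0.5 N).
At the end, for the whole second after the job is handed in: The lid is tight (within 0.17 rad of its stop) and the jar stands upright (within 0.12 rad) at rest on the cork mat, its centre within 20 mm of the mat's centre, released (value of joint loose_cap below 0.17 rad and horizontal distance between loose_jar_mid and mat_top below 0.02 m and z of loose_jar_mid in the frame of mat_top between 0.03 and 0.04 m and angle between loose_jar_mid's own z axis and vertical below 0.12 rad); the robot touches nothing.
It fails at once if the jar is tipped more than 0.6 rad (angle between loose_jar_mid's own z axis and vertical above 0.6 rad).
It also fails if it takes over 48 s, if anything falls off the work surface, if the arm or the gripper's body presses on something with over 40 N, if the wrist force passes 120 N, or if a joint passes its speed limit or range.

## Working session

There is one attempt and no reset: what is moved stays moved. The work goes in short steps, each a Python script; the robot and the scene stay as the last script left them, time stands still between calls to the robot, and variables do not carry over. Pictures are saved under pics/ and viewed, at most 10 in all, crops included, and the job is handed in when it is done.

```bash
mkdir -p pics; ls; python3 - <<'E'
from plant import ctrl, status, optics
import cv2,pickle
d={}
for n in ("scene","top"):
    c=optics.read_camera(n); d[n]=c
    cv2.imwrite(f"pics/{n}0.png",c["frame"][:,:,::-1])
    print(n,c["fx"],c["cx"],c["cy"],c["rvec"],c["tvec"])
pickle.dump(d,open("cams.pkl","wb"))
s=status.sense();print(s["time"],s["tool_pos"],s["eef_rot"],ctrl.grasp_offset)
E
```

```text
pics
scene 362.5493350383695 321.58685746314194 198.66215376608906 [ 1.39566094  2.39137341 -0.7069077 ] [ 197.3602766  -234.01469666 1214.69173516]
top 462.1850355806707 319.8388395837816 205.84274341978093 [ 2.19691383 -2.1411408   0.10679285] [  -8.70398372  433.40289068 1386.58547067]
0.1 [ 160.87243715 -655.0191711   221.79098329] [-3.13998697e+00  1.11442070e-04  2.40906812e-01] 18.700000000000003
```

View pics/scene0.png

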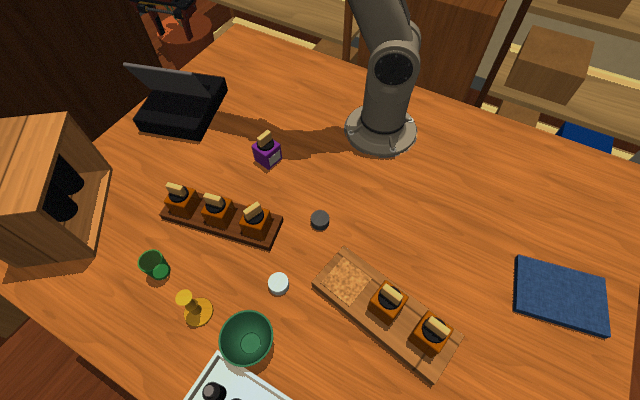

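View pics/top0.png

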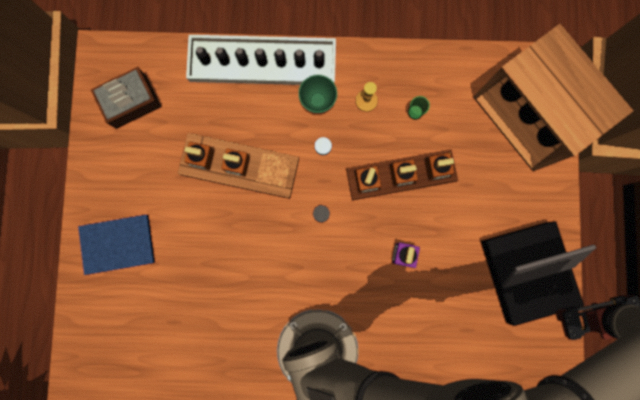

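The top view shows the rack at (400,174) with the loose-lid jar at its left end (369,177). The empty mat is at (274,168), and the purple look-alike at (406,253) is to be ignored. I'll take rough positions from the top camera, then get close wrist views.

```bash
cat > h.py <<'E'
import numpy as np, cv2
from scipy.spatial.transform import Rotation as Ro
def fixed(c):
    R=cv2.Rodrigues(np.array(c["rvec"],float))[0]; return R.T,-R.T@np.array(c["tvec"],float)
def wrist(c,s):
    R=Ro.from_euler("xyz",s["eef_rot"]).as_matrix(); M=np.array(c["mount"])
    return R@M[:3,:3], R@M[:3,3]+np.array(s["tool_pos"])
def cast(c,P,uv,z):
    A,o=P; u,v=uv; d=A@np.array([(u-c["cx"])/c["fx"],(v-c["cy"])/c["fy"],1]); return o+d*(z-o[2])/d[2]
def yellow(img,lo=(18,80,130),hi=(32,200,255)):
    return cv2.inRange(cv2.cvtColor(img,cv2.COLOR_RGB2HSV),lo,hi)
E
python3 - <<'E'
import pickle,cv2,numpy as np
from h import *
c=pickle.load(open("cams.pkl","rb"))["top"];P=fixed(c)
hsv=cv2.cvtColor(c["frame"],cv2.COLOR_RGB2HSV)
for p in [(374,173),(369,178),(441,163),(195,152),(273,168),(250,187),(320,245)]: print(p,hsv[p[1],p[0]])
for n,uv,z in [("loose",(369.5,177.5),121),("mid",(404,171),121),("far",(442,162),121),("mat",(274,168),38),("base",(318,345),0)]:
    print(n,cast(c,P,uv,z).round(1))
E
```

```text
(374, 173) [ 21 122 123]
(369, 178) [ 24 114 215]
(441, 163) [ 24 114 214]
(195, 152) [ 24 115 206]
(273, 168) [ 13 158 195]
(250, 187) [ 13 163 174]
(320, 245) [ 12 179 188]
loose [ 508.3 -137.2  121. ]
mid [ 529.5 -235.3  121. ]
far [ 558.4 -343.6  121. ]
mat [543.7 144.5  38. ]
base [15.6 -2.8  0. ]
```

```bash
python3 - <<'E'
from plant import ctrl, status, optics, planner
from h import *
import pickle
d=[]
for n,p in [("rack",(520,-170,330)),("mat",(520,140,300))]:
    best=None
    q0=np.array(status.sense()["qpos"])
    for yaw in (0.24,):
        ctrl.reach(list(p),[np.pi,0,yaw])
    ctrl.hold(0.3)
    s=status.sense(); c=optics.read_camera("wrist"); d.append((s,c))
    cv2.imwrite(f"pics/w_{n}.png",c["frame"][:,:,::-1])
    print(n,s["time"],np.round(s["tool_pos"],1),np.round(s["eef_rot"],3),np.round(s["qpos"],2))
print(np.round(c["mount"],2),c["fx"])
pickle.dump(d,open("w.pkl","wb"))
E
```

```text
rack 2.5917 [ 519.9 -170.4  329.9] [-3.142  0.     0.239] [ 0.5   0.2  -0.34  1.7   0.07  1.25 -1.2 ]
mat 4.1333 [520.3 139.2 300. ] [ 3.141 -0.     0.238] [ 0.1   0.23 -0.56  1.76  0.13  1.19 -1.83]
[[  -0.     -0.95   -0.3    84.2 ]
 [   1.     -0.      0.     -0.33]
 [  -0.     -0.3     0.95 -161.4 ]
 [   0.      0.      0.      1.  ]] 340.9492373840124
```

View pics/w_rack.png

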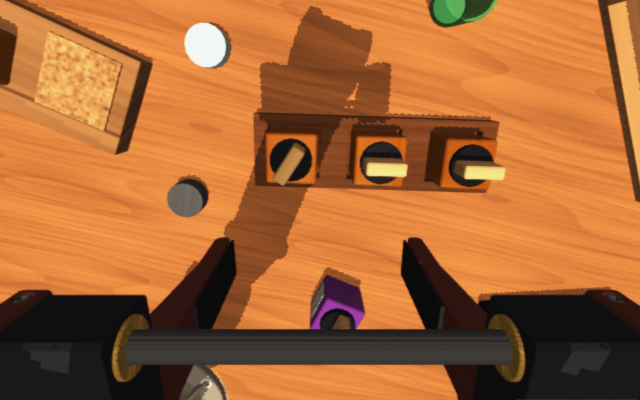

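View pics/w_mat.png

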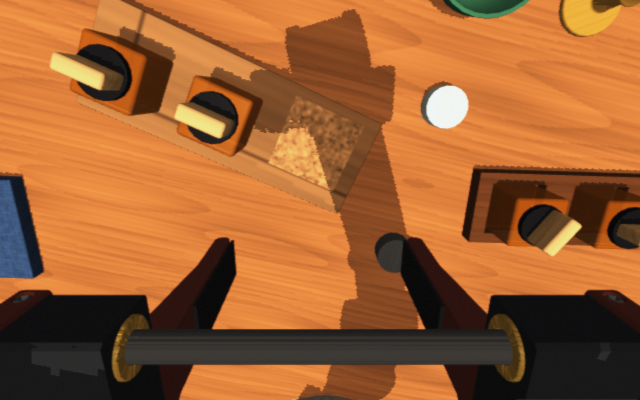

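The rack view shows the loose lid at (291,160), partly shaded by the arm, with the tight lids at (382,165) and (474,168). The mat shows at (78,80) in the rack view and at (316,143) in the mat view. I'll zoom in on all of these in one picture.

```bash
python3 - <<'E'
import pickle
from h import *
(s,c),(s2,c2)=pickle.load(open("w.pkl","rb"))
def crop(f,x,y,w,h,k): return cv2.resize(f[y:y+h,x:x+w],None,fx=k,fy=k,interpolation=cv2.INTER_CUBIC)
a=crop(c["frame"],250,110,130,90,3); a2=crop(c["frame"],380,110,130,90,3)
b=crop(c["frame"],20,15,130,108,3); b2=crop(c2["frame"],255,85,130,110,3)[:324]
m=np.vstack([np.hstack([a,a2]),np.hstack([b,b2])])
print(m.shape)
cv2.imwrite("pics/zoom.png",m[:,:,::-1])
hsv=cv2.cvtColor(c["frame"],cv2.COLOR_RGB2HSV)
for p in [(291,164),(300,150),(385,169),(484,172),(285,150)]: print(p,hsv[p[1],p[0]])
P=wrist(c,s)
# bars: yellowish hue
for nm,lo in (("bright",(20,60,180)),("dark",(17,50,70))):
    k=cv2.inRange(hsv,lo,(34,200,255)); k[:120]=0;k[200:]=0;k[:,:260]=0;k[:,520:]=0
    for q in cv2.findContours(k,cv2.RETR_EXTERNAL,cv2.CHAIN_APPROX_NONE)[0]:
        if cv2.contourArea(q)<60: continue
        bx=cv2.boxPoints(cv2.minAreaRect(q)); w=np.array([cast(c,P,u,121)[:2] for u in bx])
        print(nm,cv2.contourArea(q),bx.mean(0).round(1),w.mean(0).round(1),np.linalg.norm(w[1]-w[0]).round(1),np.linalg.norm(w[2]-w[1]).round(1),[round(float(np.degrees(np.arctan2(*(w[i+1]-w[i])[::-1]))),1) for i in (0,1)])
# discs
k=cv2.inRange(hsv,(0,0,0),(180,255,38)); k[:130]=0;k[190:]=0;k[:,:262]=0;k[:,500:]=0
for q in cv2.findContours(k,cv2.RETR_EXTERNAL,cv2.CHAIN_APPROX_NONE)[0]:
    if cv2.contourArea(q)<100: continue
    print("dark blob",cv2.boundingRect(q),cv2.contourArea(q))
E
```

```text
(594, 780, 3)
(291, 164) [ 16 154 196]
(300, 150) [ 15 157 143]
(385, 169) [ 26 111 243]
(484, 172) [ 26 113 244]
(285, 150) [60 13 19]
bright 391.5 [484.5 173. ] [ 560.1 -351. ] 13.0 43.3 [19.1, -78.4]
bright 397.5 [386.5 169.8] [ 537.7 -243.9] 13.0 43.0 [14.3, -78.2]
dark 472.5 [484.5 172.5] [ 560.7 -350.8] 45.4 15.0 [-76.3, -156.9]
dark 483.0 [386.5 169.5] [ 538.1 -243.8] 45.2 14.8 [-76.3, -161.8]
dark blob (449, 145, 43, 41) 558.0
dark blob (361, 142, 40, 24) 213.0
dark blob (271, 140, 40, 41) 595.0
```

View pics/zoom.png

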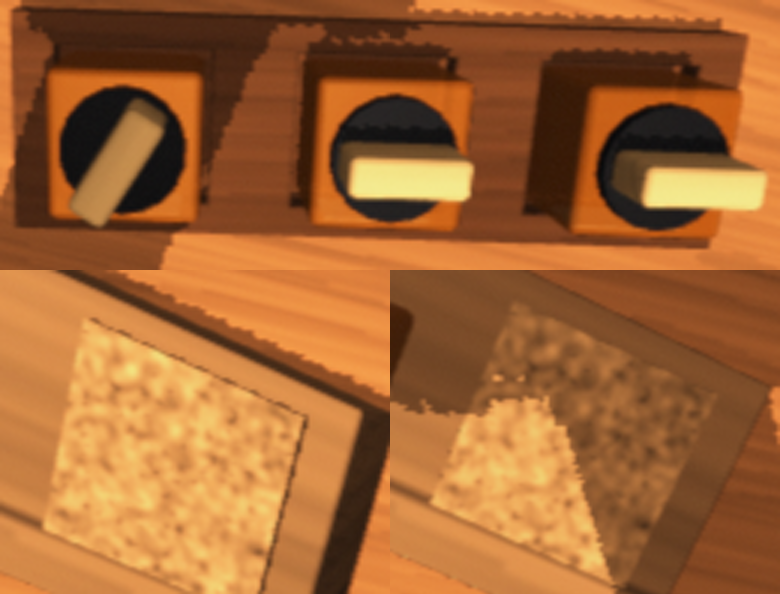

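The zoom shows the loose bar's top face with corners near (72,208), (98,227), (162,130) and (137,112), and its disc centred at (123,150). The mat's corners are clear in both lower panels. Casting these onto their known heights.

```bash
python3 - <<'E'
import pickle
from h import *
(s,c),(s2,c2)=pickle.load(open("w.pkl","rb"))
t=pickle.load(open("cams.pkl","rb"))["top"]
def pts(c,s,z,ps,off,org): 
    P=wrist(c,s); return np.array([cast(c,P,((u-off[0])/3+org[0],(v-off[1])/3+org[1]),z)[:2] for u,v in ps])
def show(n,w): 
    e=np.roll(w,-1,0)-w
    print(n,w.mean(0).round(1),np.linalg.norm(e,axis=1).round(1),np.degrees(np.arctan2(e[:,1],e[:,0])).round(1))
show("loose bar",pts(c,s,121,[(72,208),(98,227),(162,130),(137,112)],(0,0),(250,110)))
show("disc",pts(c,s,87,[(60,150),(123,86),(186,150),(123,213)],(0,0),(250,110)))
show("glass",pts(c,s,77,[(48,70),(200,70),(200,222),(50,220)],(0,0),(250,110)))
show("matA",pts(c,s,38,[(88,320),(307,416),(260,605),(45,528)],(0,270),(20,15)))
show("matB",pts(c2,s2,38,[(512,303),(715,397),(612,585),(430,503)],(390,270),(255,85)))
E
```

```text
loose bar [ 515.6 -137.9] [12.  44.1 11.1 43.7] [-114.1  -20.    67.5  158.9]
disc [ 516.1 -137.5] [36.3 35.4 36.7 35.8] [ -31.7 -122.3  148.9   57.1]
glass [ 515.4 -137.6] [60.9 63.  62.9 62.2] [ -76.3 -166.4  102.9   11.8]
matA [539.9 144.9] [89.4 83.9 91.4 88.8] [-100.   169.9   83.   -11.3]
matB [537.8 148.8] [89.8 89.7 84.8 88.2] [-100.4  166.3   78.6  -10.5]
```

Heights and sizes agree: glass 62, bar 44, mat about 89, and the disc, glass and bar centres match within 0.5 mm. The jar is at (515.5, -137.5) with rack yaw about 12°, and the lid is about 57.5° loose. The mat is at (539, 147) with yaw about -11°. Next I'll check IK and grasp.

```bash
python3 - <<'E'
from plant import ctrl, status, planner
from h import *
J=(515.5,-137.5); M=(539,147)
D=np.radians
def ik(p,y): 
    q=planner.inverse_kinematics(list(p),[np.pi,0,D(y)]); return None if q is None else np.round(q,2)
for o in (0,180):
    for p,y in [((*J,190),-20.5+o),((*J,92.5),-20.5+o),((*J,92.5),-50+o),((*J,92.5),-88+o),((*J,180),-78+o),((*M,180),-101+o),((*M,124),-101+o)]: print(o,y,ik(p,y))
E
```

```text
0 -20.5 [ 0.41  0.3  -0.33  1.91  0.12  0.95 -1.89]
0 -20.5 [ 0.39  0.43 -0.3   1.99  0.19  0.75 -1.95]
0 -50 [ 0.34  0.43 -0.24  1.99  0.15  0.74 -2.43]
0 -88 [-0.2   0.44  0.43  2.03 -0.28  0.72 -2.7 ]
0 -78 [ 0.3   0.3  -0.19  1.93  0.07  0.92 -2.85]
0 -101 [ 0.48  0.61 -1.18  1.83  0.63  1.14  2.03]
0 -101 [-1.22  0.81  1.27  1.98 -0.9   1.08 -2.86]
180 159.5 [ 0.78  0.38 -0.78  1.89  0.32  1.    1.07]
180 159.5 [ 0.75  0.53 -0.77  1.97  0.5   0.84  0.92]
180 130 [ 0.68  0.5  -0.68  1.97  0.43  0.81  0.46]
180 92 [ 0.59  0.47 -0.56  1.98  0.35  0.79 -0.13]
180 102 [ 0.64  0.36 -0.61  1.91  0.25  0.95  0.13]
180 79 [ 0.17  0.42 -0.7   1.84  0.32  0.99 -0.85]
180 79 [ 0.14  0.49 -0.67  1.89  0.38  0.89 -0.9 ]
```

```bash
python3 - <<'E'
from plant import ctrl, status
from h import *
J=[515.5,-137.5]; D=np.radians
def rep(n):
    s=status.sense(); print(n,round(s["time"],2),np.round(s["tool_pos"],1),np.round(np.degrees(s["eef_rot"][2]),1),"F",np.round(s["contact_force"],1),"T",np.round(s["wrist_torque"],2),"op",round(s["opening"],1),"g",np.round(s["grasp_force"],1))
ctrl.reach(J+[190],[np.pi,0,D(159.5)])
ctrl.set_gripper(50)
ctrl.move_l(J+[92.5],None,max_speed=100); rep("down")
ctrl.set_gripper(0); rep("closed")
for y in np.arange(159.5-8,96,-8):
    ctrl.reach(J+[92.5],[np.pi,0,D(y)]); rep("turn")
E
```

```text
down 8.52 [ 516.  -137.5   93.1] 159.5 F [ 0.   0.7 -0.3] T [-0.03 -0.16  0.04] op 49.8 g 0.0
closed 9.14 [ 515.6 -137.4   92.5] 159.5 F [-0.3 -0.6  0.1] T [ 0.03 -0.2  -0.01] op 15.9 g 30.0
turn 9.39 [ 515.4 -137.4   92.6] 151.7 F [-0.7  1.   1.2] T [ 0.15 -0.01 -0.04] op 15.4 g 30.0
turn 9.64 [ 515.4 -137.4   92.5] 143.9 F [-0.9  1.3  1.5] T [ 0.3   0.   -0.05] op 15.3 g 30.0
turn 9.89 [ 515.5 -137.4   92.5] 135.9 F [-1.4  1.   2.1] T [ 0.28  0.   -0.05] op 15.7 g 30.0
turn 10.14 [ 515.5 -137.5   92.5] 127.9 F [-0.7  1.3  2.3] T [ 0.23 -0.03 -0.01] op 16.1 g 30.0
turn 10.39 [ 515.5 -137.6   92.5] 119.9 F [-0.8  1.2  2.6] T [ 0.23  0.06 -0.02] op 16.1 g 30.0
turn 10.64 [ 515.4 -137.6   92.5] 112.0 F [-1.3  1.2  3.5] T [ 0.16  0.19 -0.1 ] op 15.9 g 30.0
turn 10.89 [ 515.3 -137.6   92.5] 104.0 F [-2.1  0.7  3.9] T [0.14 0.38 0.  ] op 15.5 g 30.0
```

```bash
python3 - <<'E'
from plant import ctrl, status
from h import *
J=[515.5,-137.5]; D=np.radians
for y in (102,100,98,96,94,92):
    ctrl.reach(J+[92.5],[np.pi,0,D(y)]); ctrl.hold(.15)
    s=status.sense(); t=s["wrist_torque"]
    print(y,round(s["time"],2),np.round(np.degrees(s["eef_rot"][2]),1),np.round(s["contact_force"],1),np.round(t,2),round(s["opening"],1))
    if abs(t[2])>0.4: break
from plant import optics
c=optics.read_camera("wrist"); c2=optics.read_camera("top")
cv2.imwrite("pics/tight.png",np.hstack([cv2.resize(c["frame"],(480,300)),cv2.resize(c2["frame"][140:210,340:415],None,fx=4.2,fy=300/70)])[:,:,::-1])
E
```

```text
102 11.29 102.1 [-2.6  0.8  4.8] [0.13 0.58 0.04] 15.9
100 11.69 100.1 [-3.1  0.5  4.1] [ 0.12  0.59 -0.11] 15.9
98 12.09 98.1 [-3.5  0.4  6.1] [ 0.16  0.65 -0.06] 15.7
96 12.49 96.1 [-2.4  1.   5. ] [ 0.12  0.65 -0.06] 16.0
94 12.89 94.2 [-3.1  0.9  4.9] [0.07 0.67 0.31] 15.9
92 13.29 92.2 [-3.6  0.4  5.9] [-0.    0.75  0.62] 16.0
```

View pics/tight.png

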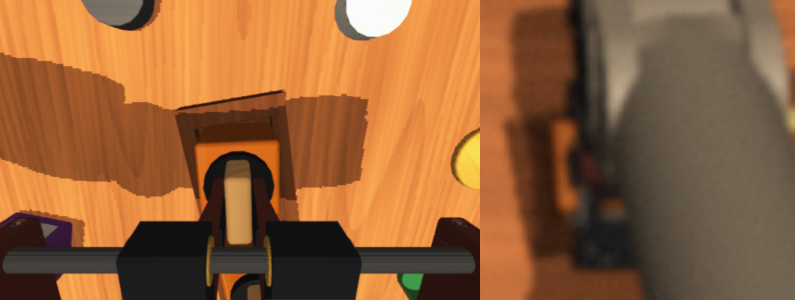

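Torque has risen to 0.62 N m, so the lid is at its stop, and the bar looks square to the glass. I'll relax slightly, lift and carry.

```bash
python3 - <<'E'
from plant import ctrl, status, optics
from h import *
J=[515.5,-137.5]; M=[539,147]; D=np.radians
def rep(n):
    s=status.sense(); print(n,round(s["time"],2),np.round(s["tool_pos"],1),np.round(np.degrees(s["eef_rot"]),1),"F",np.round(s["contact_force"],1),"T",np.round(s["wrist_torque"],2),"op",round(s["opening"],1))
ctrl.reach(J+[92.5],[np.pi,0,D(93.5)]); ctrl.hold(.2); rep("relax")
ctrl.move_l(J+[185],None,max_speed=60); rep("lift")
ctrl.move_l(M+[185],[np.pi,0,D(72)],max_speed=110); ctrl.hold(.3); rep("over")
c=optics.read_camera("wrist"); c2=optics.read_camera("scene"); c3=optics.read_camera("top")
cv2.imwrite("pics/over.png",np.vstack([np.hstack([cv2.resize(c["frame"],(480,300)),cv2.resize(c2["frame"][220:390,290:470],(320,300))]),cv2.resize(c3["frame"][120:210,170:410],(800,300))])[:,:,::-1])
E
```

```text
relax 13.84 [ 515.1 -137.7   92.5] [-180.     0.    93.7] F [-3.  -0.4  6.5] T [0.11 0.71 0.38] op 15.9
lift 15.53 [ 515.2 -137.4  184.6] [-180.    -0.    93.5] F [ 0.6  0.5 -3. ] T [ 0.   -0.06  0.02] op 16.4
over 18.57 [539.  146.9 185. ] [-180.    0.   72.] F [ 0.6 -0.3 -2.4] T [-0.05 -0.    0.04] op 15.6
```

View pics/over.png

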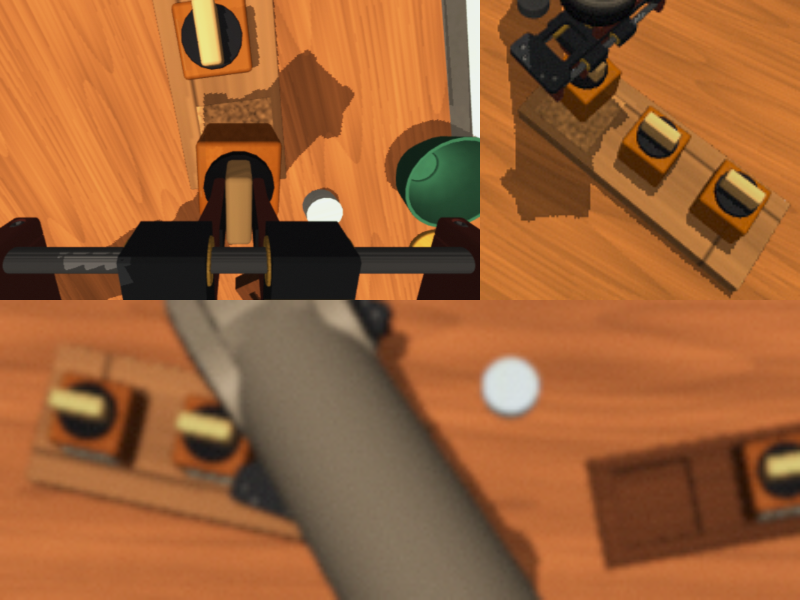

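The jar hangs upright over the mat, and the mat's far edge runs (205,105) to (272,97) in the wrist panel. I'll use that edge as a check on the mat centre, then lower.

```bash
python3 - <<'E'
from plant import ctrl, status, optics
from h import *
M=[539,147]; D=np.radians
s=status.sense(); c=optics.read_camera("wrist"); P=wrist(c,s)
a,b=[cast(c,P,(u*4/3,v*4/3),38)[:2] for u,v in [(205,105),(272,97)]]
e=(b-a)/np.linalg.norm(b-a); n=np.array([e[1],-e[0]]); n*=-np.sign(n[1])
ctr=(a+b)/2+45*n
print(a.round(1),b.round(1),np.linalg.norm(b-a).round(1),"centre",ctr.round(1))
if np.linalg.norm(ctr-M)<10 :
    M=list((np.array(M)*2+ctr)/3); print(M)
    ctrl.move_l(M+[127],None,max_speed=60)
    for z in np.arange(126,119,-1):
        ctrl.move_l(M+[z],None,max_speed=20); s=status.sense()
        print(z,round(s["time"],2),np.round(s["contact_force"],1),np.round(s["tool_pos"],1))
        if s["contact_force"][2]>2: break
E
```

```text
[513.7 198.8] [592.7 183.1] 80.6 centre [544.4 146.8]
[np.float64(540.8148666941014), np.float64(146.9362233950711)]
126 20.14 [-0.6 -0.1 -2.5] [540.9 146.9 126.2]
125 20.39 [-0.3 -0.1 -3.1] [540.8 146.9 125. ]
124 20.64 [-0.8  0.1 -2.8] [540.8 146.9 123.9]
123 20.89 [-1.5 -0.4  3.7] [541.  147.  123.5]
```

Contact came at 123.5 against an expected 123.3. Releasing and retreating.

```bash
python3 - <<'E'
from plant import ctrl, status, optics
from h import *
M=[540.8,147]
ctrl.hold(.2); ctrl.set_gripper(50); ctrl.hold(.2)
ctrl.move_l(M+[250],None,max_speed=80)
ctrl.reach([500,-60,330],[np.pi,0,np.radians(72)]); ctrl.hold(.3)
s=status.sense(); print(s["time"],np.round(s["contact_force"],1))
c=optics.read_camera("wrist"); c3=optics.read_camera("top"); c2=optics.read_camera("scene")
cv2.imwrite("pics/end.png",np.vstack([np.hstack([cv2.resize(c["frame"],(480,300)),cv2.resize(c2["frame"][220:390,290:470],(320,300))]),cv2.resize(c3["frame"][120:210,170:410],(800,300))])[:,:,::-1])
E
```

```text
24.9417 [ 0.4  0.1 -0.2]
```

View pics/end.png

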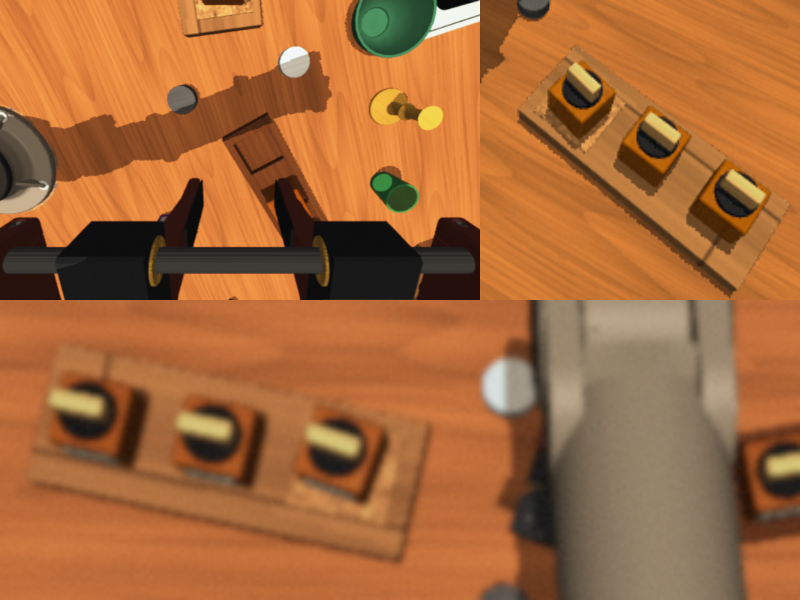

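The jar stands upright on the mat, in line with its neighbours. I'll check its position numerically from the bar tops and disc in the top view.

```bash
python3 - <<'E'
from plant import optics
from h import *
for n in ("top","scene"):
    c=optics.read_camera(n); P=fixed(c); hsv=cv2.cvtColor(c["frame"],cv2.COLOR_RGB2HSV)
    k=cv2.inRange(hsv,(20,60,150),(34,200,255))
    for q in cv2.findContours(k,cv2.RETR_EXTERNAL,cv2.CHAIN_APPROX_NONE)[0]:
        if cv2.contourArea(q)<30: continue
        (u,v),wh,_=cv2.minAreaRect(q); w=cast(c,P,(u,v),152 if n=="top" and u<330 or n=="scene" and u>320 else 121)
        if 400<w[0]<650 and -400<w[1]<420: print(n,round(u,1),round(v,1),np.round(wh,1),w.round(1))
E
```

```text
top 407.9 168.6 [ 5.1 14.5] [ 536.8 -246.4  121. ]
top 445.0 161.9 [ 5.4 14.4] [ 559.  -352.2  121. ]
top 269.5 161.5 [15.8  5.1] [541.1 145.7 152. ]
top 230.6 157.4 [15.5  5.2] [550.1 254.6 152. ]
top 192.5 150.5 [15.3  5.1] [566.8 362.2 152. ]
scene 439.5 325.0 [23.2  5.4] [569.7 365.2 152. ]
scene 392.6 291.4 [21.   5.2] [552.6 256.7 152. ]
scene 348.5 263.0 [19.1  4.9] [541.4 147.6 152. ]
scene 211.5 196.0 [15.5  3.9] [ 538.2 -244.7  121. ]
scene 173.4 185.2 [14.9  3.8] [ 560.4 -352.4  121. ]
```

```bash
python3 -c "
from plant import ctrl
print(ctrl.close_job())"
```

```text
the job is handed in; nothing more can be done
None
```

I turned the loose lid to its stop with the jar still in its nest, then carried the jar to the cork mat. It stands upright there, released, about 7 mm or less from the mat's centre by my measurements. I handed the job in at about 25 s; no verdict came back.

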